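# Clear the vial rack and press the test needle home

### The job

A purple ring case has been left on the vial rack, on top of the one open vial. First lift it off and stack it squarely onto the column of two ring cases, edges lined up; then take the red-topped test needle out of its stand, put it tip first into the open vial, and press it down against the stiff cork inside until its top is level with the glass rim. Let everything go, keep the column straight and where it stands, and do not shift or tip the bottle, the ring stand or the dish of stones.

Things in the scene. Friction and masses are not known exactly. Their poses are not given: they have to be found in the camera images.
- rack: Fixed dark wooden rack, 56 (x) x 156 (y) x 75 mm high, holding three upright glass vials in a row along its y axis, 46 mm apart (at y = -46, 0, +46 mm, x = 0). Origin: centre of its underside, on the table. The rims of the vials are 110 mm above the table, 35 mm above the rack's top plate.
- vial: The open clear glass vial, fixed in the rack (in any of its three places): 24 mm outside diameter, 100 mm high, straight bore 12 mm in diameter and 95 mm deep. Origin: centre of its underside, 10 mm above the table; z up along the bore.
- vial_mouth (a point): Centre of the open vial's mouth, level with its rim, 110 mm above the table.
- cork (a joint): Stiff sliding cork plug in the bore of the open vial, a 4 mm thick disc. 0: its top is 62 mm below the rim; grows as it is pushed down, to 0.027 m at its stop (top 89 mm below the rim, so that a 90 mm needle ends 1 mm above the rim). Starts between 0 and 0.008. It stays where it is left and takes about 5 N to move; the needle's own weight does not move it.
- vial_green: Closed glass vial, fixed in the rack: same outside size as the open one, filled by a green-topped needle, flush, with a green band at the rim. Origin: centre of its underside. To be left as it is.
- vial_blue: Closed glass vial, fixed in the rack, as vial_green but with blue top and band. Origin: centre of its underside. To be left as it is.
- needle: Loose test needle: straight steel rod 8 mm in diameter and 90 mm long, 35 g, the lowest 3 mm tapered to 4.4 mm, brass tip below, upper 25 mm red. Origin: centre of its lower end; z points up along it. It starts upright in needle_stand, 24 mm deep in the hole, its top 100 mm above the table.
- needle_top (a point): Centre of the needle's red upper end, 90 mm above its origin along its z axis.
- needle_stand: Fixed dark steel block 52 x 52 x 34 mm high with one upright hole in the middle, 9.5 mm in diameter and 24 mm deep, in which the needle stands loosely. Origin: centre of its underside, on the table.
- case_loose: Closed purple ring case, a loose rigid box 54 (x) x 70 (y) x 42 mm high, about 0.14 kg, with a brass clasp on its -x side. Origin: centre of its underside; z up. It starts level on the rim of the open vial, underside 110 mm above the table, and overhangs it.
- case_mid: Cream ring case, same size as case_loose, upper one of the column of two. Origin: centre of its underside, 42 mm above the table; its top is 84 mm above the table. Loose.
- case_base: Orange ring case, same size as case_loose, standing on the table as the lowest of the column. Origin: centre of its underside. Loose.
- bottle: Bystander: loose amber bottle with black cap, 42 mm in diameter, 150 mm high, close behind the rack. Origin: centre of its underside.
- ring_stand: Bystander: loose white cone with a ring on it, 42 mm in diameter at the foot, 95 mm high, close to the needle stand (axes 58 to 70 mm apart). Origin: centre of its underside.
- stone_dish: Bystander: loose blue round dish with coloured stones, 62 mm in diameter at the rim, 18 mm high, beside the column of cases. Origin: centre of its underside.
There are look-alikes about, which are no part of the job. Of the things like the case_loose, leave any that is green, pink or turquoise; of the rest the larger one is meant.

How it is judged:
By the outcome, as a careful person would: the job done as asked, in the order asked, and still so for the second after the job is handed in, with the robot touching nothing.
It also fails if it takes over 64 s, if anything falls off the work surface, if the arm or the gripper's body presses on something with over 40 N, if the wrist force passes 120 N, or if a joint passes its speed limit or range.

### The arm

A 6-joint arm with a two-finger parallel gripper is mounted at the origin on the work surface. World frame = base frame: x ahead of the robot, y to its left, z up, the work surface at z = 0. Lengths are in m, angles in rad, forces in N, time in s.
With the tool pointing down it reaches from about 0.4 to 0.825 m from the base axis. Payload 7 kg.
Tool frame: the origin (TCP) lies on the centre line of the jaws, within the pads' length; the fingertips stand 22 mm ahead of it and the grasp point (between the pads) lies 3 mm ahead of it; z points along the fingers, y is the line along which they close (so a half turn about z gives the same grasp; the last joint's range is limited). The gripper opens to 88 mm and grips with 3 to 60 N. Pads are 19 mm wide; open, the fingers measure 130 mm over their backs; the gripper's body (78 mm by 193 mm) begins 47 mm behind the grasp point.
Start: joints at [1.474, 0.359, 0.012, 0, -1.224, -0.288], TCP at [0.253, 0.626, 0.249] pointing down, gripper open.
Joint ranges: [-3.07, 3.07], [-1.43, 2.12], [-1.02, 1.25], [-3.03, 1.67], [-3.05, -0], [-3.03, 3.03]. Speed limits (rad/s): [2.39, 2.39, 3.01, 3.14, 3.14, 3.14].

### API

Orientations are given as [roll, pitch, yaw] about the fixed x, y, z axes, in that order (R = Rz(yaw) Ry(pitch) Rx(roll)).
In Python, from station import arm gives the robot as it stands.
- The arm moves only by the tool arm_command, never from a script. Its argument "series" is one flat list of numbers, 7 for each row, row after row: the turn, a rotation vector about the tool's x, y, z each as a share of 90 degrees, from -1 to 1, then the shift along the tool's x, y, z each as a share of 0.1 m, from -1 to 1, then the opening, from 0 (shut) to 1 (fully open). A call has 1 to 8 rows; each row is the pose to reach, as a shift and turn from the pose commanded when the call began, along the tool's axes at that moment; what a row does not reach only later rows make up. A row lasts 1/8 s, in which the tool goes at most 62.5 mm and 10.7 degrees, less where a joint would pass 70% of its speed; a pose out of reach is approached as far as the arm can. A call with a number of a shift or a turn outside -1 to 1 is refused whole. A call with a gripper value outside its range is refused whole. The fingers move at their own pace and stop on an object; "force" is the grip in N (left out, the last holds). Time passes only in rows, so rows that repeat a pose let the fingers close. It gives the time, the measured TCP pose, the force, the opening and the grip force at its end, in the units of the state.
- arm.get_state(): the state, without advancing time (a new reading comes with each control period).
- arm.grab_frame(name): name is "side" or "top"; returns the picture (400x640x3 uint8, blue, green, red); there is no depth.
- arm.camera_model(name): a dict with "fovy" (degrees; the focal length in pixels is half the picture's height over the tangent of half this angle, whatever the lens; pixels are square), "cx", "cy" (the principal point, pixels), "D" ([k1, k2, p1, p2, k3] as OpenCV has them; the pictures are not rectified), "pose" (4x4, takes a point from camera to world coordinates). Camera axes: x right, y down, z forward; pixel columns grow to the right and rows downward; lengths in m; the calibration is good to about 2 mm. A picture is of the moment at which its call begins. camera_model takes no time and is no camera call.
- arm.job_done(): hands the job in; it is judged then, once.
The state is a dict: "t": time; "q": joint angles; "qd": joint speeds; "joint_efforts": joint torques, N m; "eef_pos": TCP position; "ee_rot": TCP orientation; "force": force on the tool from outside, world axes, zero at the start; "moment": the same for the moment, N m; "width": finger opening in m; "gripper_force": force on a finger pad.
Only numpy, scipy, OpenCV 4.12 (cv2) and the standard library are available. Lean on these libraries where they do the work, as an engineer would, in place of code of your own. Each camera call takes 0.05 s, during which the arm holds its last target. There are 200 camera calls.

## Working session

There is one attempt and no reset: what is moved stays moved. The work goes in short steps, Python scripts to look and compute and a tool call to move; the robot and the scene stay as the last step left them, time stands still between calls to the robot, and variables do not carry over. Pictures are saved under pics/ and viewed, at most 10 in all, crops included, and the job is handed in when it is done.

Besides the shell and the picture viewer there is one more tool, called as name(argument=value, ...), one argument or row to a line, values as JSON. arm_command: Moves the arm, as the interface text tells. Its arguments: {"type":"object","properties":{"series":{"type":"array"},"force":{"type":"number"}},"required":["series"]}

```bash
mkdir -p pics; ls
python3 - <<'E'
from station import arm
import cv2
print(arm.get_state())
for n in("side","top"):
    cv2.imwrite(f"pics/{n}0.png",arm.grab_frame(n)); print(arm.camera_model(n))
E
```

```text
pics
{'t': 0.0, 'q': array([ 1.47409150e+00,  3.59377963e-01,  1.10136463e-02, -3.59857316e-04,
       -1.22407999e+00, -2.88066314e-01]), 'qd': array([-9.08656973e-04, -9.08980811e-05, -3.40945583e-04, -8.99983778e-04,
        1.92923535e-04, -2.60664119e-05]), 'joint_efforts': array([ 9.25763197e-04, -5.82718277e+01,  2.93066847e+01,  6.99723423e+00,
        7.01499768e-03, -1.58854350e-04]), 'eef_pos': array([0.25322744, 0.62519113, 0.24760699]), 'ee_rot': array([ 3.13991646e+00, -1.43891046e-04, -3.84893580e-01]), 'force': array([1.06149196, 0.42649803, 0.21748448]), 'moment': array([ 0.00508502,  0.04733266, -0.03862237]), 'gripper_force': 0.0, 'width': 0.0878450748534506}
{'fovy': 48.212386336915955, 'cx': 324.77947189554317, 'cy': 195.95017143301507, 'D': array([-0.0497334,  0.       ,  0.       ,  0.       ,  0.       ]), 'pose': array([[-0.89924205,  0.27324369, -0.34161618,  0.90898587],
       [ 0.43680936,  0.51857154, -0.7350382 ,  0.77670091],
       [-0.02369212, -0.8101984 , -0.58567673,  0.73598861],
       [ 0.        ,  0.        ,  0.        ,  1.        ]])}
{'fovy': 51.44083783398145, 'cx': 327.25796244757674, 'cy': 201.6218690875712, 'D': array([-0.03028801,  0.        ,  0.        ,  0.        ,  0.        ]), 'pose': array([[-0.01144323, -0.99682824,  0.078756  ,  0.46750481],
       [-0.99989777,  0.01073194, -0.00944898,  0.0158262 ],
       [ 0.00857381, -0.07885608, -0.99684914,  0.9425476 ],
       [ 0.        ,  0.        ,  0.        ,  1.        ]])}
```

View pics/side0.png

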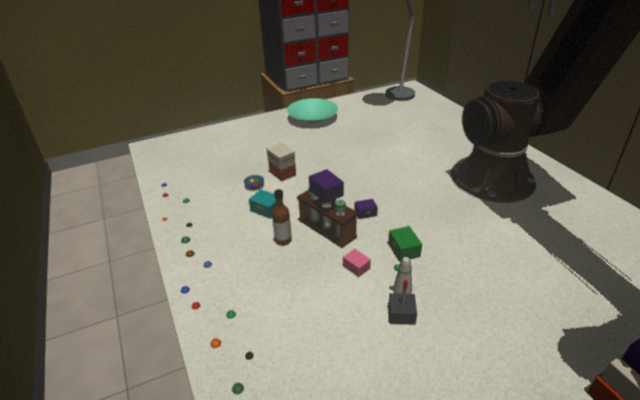

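View pics/top0.png

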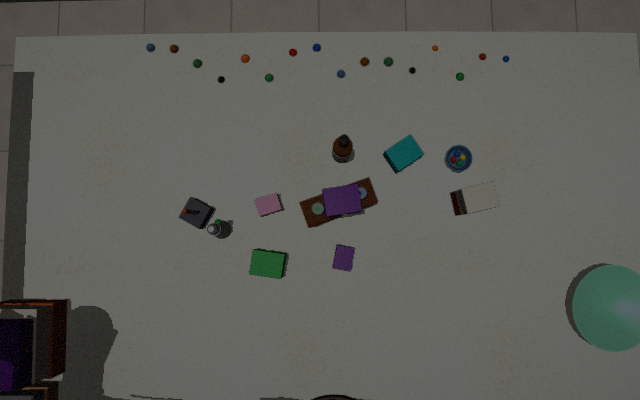

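The side view shows the purple case on the rack at (326,187), the column at (281,160), and the needle in its stand at (404,290). The top view shows the case at (342,200), green vial at (318,209), blue vial at (362,193), column at (474,198) and needle stand at (197,212). So the open vial is the middle one, under the case.

```bash
cat > h.py <<'E'
import numpy as np, cv2
from station import arm
def K(n):
    m=arm.camera_model(n); f=200/np.tan(np.radians(m["fovy"]/2))
    return np.array([[f,0,m["cx"]],[0,f,m["cy"]],[0,0,1.]]),m["D"],m["pose"]
def ray(n,p):
    k,D,T=K(n); u=cv2.undistortPoints(np.array(p,float).reshape(-1,1,2),k,D)[:,0]
    return T[:3,3],np.c_[u,np.ones(len(u))]@T[:3,:3].T
def plane(n,p,z):
    o,d=ray(n,p); return (o+d*((z-o[2])/d[:,2])[:,None])[:,:2]
def proj(n,P):
    k,D,T=K(n); R=T[:3,:3].T
    return cv2.projectPoints(np.array(P,float).reshape(-1,1,3),cv2.Rodrigues(R)[0],-R@T[:3,3],k,D)[0][:,0]
def two(a,b):
    (o1,d1),(o2,d2)=ray("top",[a]),ray("side",[b]); d1,d2=d1[0],d2[0]
    s=np.linalg.lstsq(np.c_[d1,-d2],o2-o1,rcond=None)[0]
    A,B=o1+s[0]*d1,o2+s[1]*d2; return (A+B)/2,np.linalg.norm(A-B)
def hsv(im,lo,hi): return cv2.inRange(cv2.cvtColor(im,cv2.COLOR_BGR2HSV),lo,hi)
def blobs(m,amin=20):
    n,l,s,c=cv2.connectedComponentsWithStats(m)
    return [(l==i).astype(np.uint8) for i in range(1,n) if s[i,4]>=amin]
def crop(im,x,y,w,h,k): return cv2.resize(im[y:y+h,x:x+w],None,fx=k,fy=k,interpolation=cv2.INTER_CUBIC)
E
python3 - <<'E'
from h import *
t=cv2.imread("pics/top0.png");s=cv2.imread("pics/side0.png")
a=np.hstack([crop(t,295,170,100,75,4),crop(t,430,140,100,75,4)])
b=np.hstack([crop(t,165,180,100,75,4),crop(s,270,150,100,75,4)])
cv2.imwrite("pics/c1.png",cv2.convertScaleAbs(np.vstack([a,b]),alpha=1.6))
for n,im in(("top",t),("side",s)):
  for nm,lo,hi in(("purple",(120,90,30),(150,255,255)),("red",(0,150,60),(8,255,255))):
    for b in blobs(hsv(im,lo,hi),8):
        ys,xs=np.nonzero(b); print(n,nm,len(xs),xs.mean().round(1),ys.mean().round(1),xs.min(),xs.max(),ys.min(),ys.max())
V=cv2.cvtColor(t,cv2.COLOR_BGR2HSV)
print(V[190:216:3,342].tolist()); print(V[202:212:2,350].tolist()); print(V[198,452:500:3].tolist())
E
```

```text
top purple 1015 341.7 199.8 322 361 184 216
top purple 426 343.2 257.7 333 354 245 270
top purple 378 5.8 375.1 0 13 359 390
top red 26 292.1 51.6 289 295 49 55
top red 23 482.0 56.0 479 485 54 59
top red 15 453.3 159.3 451 455 158 161
top red 12 184.0 210.5 183 185 209 212
side purple 342 325.6 179.5 310 341 170 189
side purple 155 365.2 204.8 356 375 200 210
side red 344 296.0 6.8 281 313 0 15
side red 226 331.6 4.0 318 347 0 10
side red 507 332.8 47.0 319 347 35 59
side red 571 299.9 52.6 284 315 40 65
side red 11 405.5 280.6 404 407 279 282
side red 29 195.4 305.3 193 198 303 308
side red 98 608.8 387.1 596 623 376 399
[[136, 133, 69], [138, 133, 71], [136, 131, 72], [138, 129, 73], [137, 148, 69], [138, 128, 74], [136, 123, 77], [138, 145, 72], [11, 93, 44]]
[[136, 131, 74], [140, 133, 73], [138, 128, 74], [136, 140, 73], [137, 150, 68]]
[[4, 244, 23], [8, 239, 16], [35, 51, 30], [33, 128, 20], [25, 16, 94], [27, 25, 101], [27, 22, 103], [24, 35, 101], [27, 25, 104], [28, 30, 103], [25, 29, 106], [25, 29, 106], [24, 25, 102], [28, 30, 103], [21, 39, 104], [25, 28, 100]]
```

View pics/c1.png

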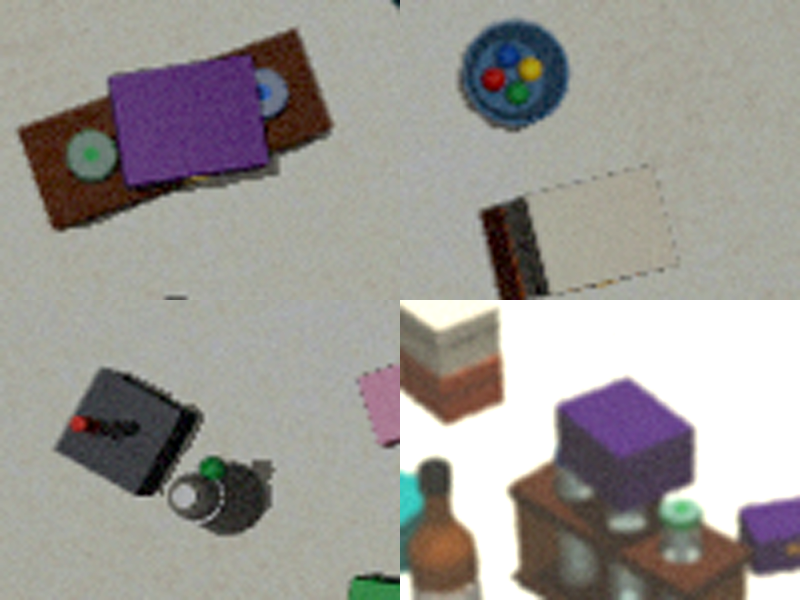

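The enlarged crops show the purple case's clasp on its lower (-x) side, as on the cream case. The cream top face has corners near (462,190), (493,181), (500,206) and (468,214) in the top picture, outlined by thin dark lines. The needle's red top is near (185,211) and the ring stand's apex near (211,229).

```bash
cat > m.py <<'E'
from h import *
def fitquad(n,pts,z):
    """world rect from per-edge pixel point lists"""
    L=[cv2.fitLine(plane(n,p,z).astype(np.float32),cv2.DIST_HUBER,0,.001,.001).ravel() for p in pts]
    C=[]
    for i in range(4):
        a,b=L[i-1],L[i]; s=np.linalg.solve(np.c_[a[:2],-b[:2]],b[2:]-a[2:]); C.append(a[2:]+s[0]*a[:2])
    C=np.array(C); return C
def edgepts(im,c,half=3,mode="grad"):
    """edge points along polygon sides: strongest gradient (or darkest line) across each side"""
    g=cv2.GaussianBlur(cv2.cvtColor(im,cv2.COLOR_BGR2GRAY) if im.ndim==3 else im,(0,0),.7).astype(np.float32); out=[]
    c=np.array(c,float)
    for i in range(4):
        a,b=c[i],c[(i+1)%4]; nrm=np.array([(b-a)[1],-(b-a)[0]])/np.linalg.norm(b-a); P=[]
        o=np.arange(-half,half+.01,.1)
        for t in np.linspace(.12,.88,25):
            q=a+t*(b-a)+o[:,None]*nrm
            v=cv2.remap(g,q[:,0].astype(np.float32)[None],q[:,1].astype(np.float32)[None],cv2.INTER_LINEAR).ravel()
            k=np.argmin(v) if (mode if isinstance(mode,str) else mode[i])=="dark" else np.argmax(abs(np.gradient(v)))
            P.append(q[k])
        out.append(np.array(P))
    return out
def report(C):
    e=[np.linalg.norm(C[(i+1)%4]-C[i]).round(4) for i in range(4)]
    print("corners",C.round(4).tolist(),"sides",e,"ctr",C.mean(0).round(4),"angles",[np.degrees(np.arctan2(*(C[(i+1)%4]-C[i])[::-1])).round(1) for i in range(4)])
E
python3 - <<'E'
from m import *
t=cv2.imread("pics/top0.png")
m=hsv(t,(120,70,30),(155,255,255)); b=max(blobs(m),key=lambda x:x.sum())
b=cv2.morphologyEx(b,cv2.MORPH_CLOSE,np.ones((3,3)))
c=cv2.findContours(b,0,1)[0][0][:,0].astype(float)
r=cv2.minAreaRect((plane("top",c,.152)*1000).astype(np.float32)); print("purple rect mm",r)
box=cv2.boxPoints(cv2.minAreaRect(c.astype(np.float32))); print(box)
report(fitquad("top",edgepts(b*255,box,3),.152))
# column: sides left, top, right, bottom starting TL going ... 
q=[(462,190),(493,181.3),(500,206),(468,214.5)]
report(fitquad("top",edgepts(t,q,2.5,["dark","dark","dark","grad"]),.084))
# needle
print("needle top",two((184.2,210.5),(405.5,279.5)),plane("top",[(184.2,210.5)],.1))
for nm,p,z in(("green vial",(318,208.8),.11),("blue vial",(361.5,193),.11),("ring apex",(210.5,229),.095),("dish",(458.5,158),.018),("bottlecap",(343.5,140.5),.15)): print(nm,plane("top",[p],z))
# stand top face
g=hsv(t[185:235,170:220],(0,0,30),(180,90,75))
print(hsv(t,(50,60,30),(90,255,255))[195:222,305:332].sum()//255)
E
```

```text
purple rect mm ((532.9667358398438, -19.28876495361328), (54.37863540649414, 70.40400695800781), 8.199627876281738)
[[321.341   188.71674]
 [357.71094 183.12137]
 [362.02307 211.15027]
 [325.65314 216.74564]]
corners [[0.5547999739646912, 0.018200000748038292], [0.5648000240325928, -0.0502999983727932], [0.5117999911308289, -0.057500001043081284], [0.5019000172615051, 0.01209999993443489]] sides [np.float32(0.0692), np.float32(0.0535), np.float32(0.0704), np.float32(0.0533)] ctr [ 0.5333 -0.0194] angles [np.float32(-81.7), np.float32(-172.2), np.float32(98.1), np.float32(6.5)]
corners [[0.560699999332428, -0.2718000113964081], [0.5748999714851379, -0.3398999869823456], [0.5228999853134155, -0.3515999913215637], [0.5073999762535095, -0.28360000252723694]] sides [np.float32(0.0695), np.float32(0.0533), np.float32(0.0697), np.float32(0.0546)] ctr [ 0.5415 -0.3117] angles [np.float32(-78.3), np.float32(-167.3), np.float32(102.8), np.float32(12.5)]
needle top (array([0.51978377, 0.29840475, 0.10026589]), np.float64(0.0016918072117537892)) [[0.51909214 0.29897013]]
green vial [[0.51901919 0.02669408]]
blue vial [[ 0.54997797 -0.06132089]]
ring apex [[0.48107501 0.24631245]]
dish [[ 0.63651796 -0.29152753]]
bottlecap [[ 0.64869011 -0.02454809]]
31
```

Everything measured fits the given sizes and heights:

| Item | Position (m) | Yaw | Check |
|---|---|---|---|
| Purple case | (.533, -.019) | 8° | 54 x 70 mm |
| Column | (.5415, -.312) | 12.3° | 54 x 70 mm |
| Needle | (.5195, .2988) | – | height found 100 mm |
| Vial mouth | (.5345, -.0173) | – | vial spacing found 93/2 mm |

I'm moving now.

arm_command(
  series=[0,0,0,0.5,0.5,0,1,0,0,0,1,1,0,1,0,0,0,1,1,0,1],
  force=20,
)

```text
t: 0.48
eef_pos: [0.3093, 0.4923, 0.2487]
ee_rot: [3.141, 0.0, -0.387]
force: [-0.6, -0.3, -0.3]
width: 0.0876
gripper_force: 0.0
```

arm_command(
  series=[0,0,0,0.5,0.5,0,1,0,0,0,1,1,0,1,0,0,0,1,1,0,1],
)

```text
t: 0.85
eef_pos: [0.3643, 0.3626, 0.2487]
ee_rot: [3.142, 0.0, -0.387]
force: [0.7, 0.5, -0.3]
width: 0.0876
gripper_force: 0.0
```

arm_command(
  series=[0,0,0,0.5,0.5,0,1,0,0,0,1,1,0,1,0,0,0,1,1,0,1],
)

```text
t: 1.23
eef_pos: [0.4195, 0.233, 0.2486]
ee_rot: [3.142, 0.0, -0.387]
force: [-0.1, 0.0, 0.7]
width: 0.0879
gripper_force: 0.0
```

arm_command(
  series=[0,0,0,0.5,0.5,0,1,0,0,0,1,1,0,1,0,0,0,1,1,0,1],
)

```text
t: 1.6
eef_pos: [0.475, 0.103, 0.2484]
ee_rot: [3.141, 0.0, -0.387]
force: [-0.1, 0.3, 0.4]
width: 0.0877
gripper_force: 0.0
```

```bash
cat > go.py <<'E'
import sys,numpy as np
from station import arm
from scipy.spatial.transform import Rotation as R
def go(x,y,z,yawdeg):
    s=arm.get_state(); A=R.from_euler("xyz",s["ee_rot"])
    B=R.from_euler("xyz",[np.pi,0,np.radians(yawdeg)])
    print("t",round(s["t"],2),"pos",s["eef_pos"].round(4),"turn",((A.inv()*B).as_rotvec()/(np.pi/2)).round(3),"shift",(A.inv().apply(np.array([x,y,z])-s["eef_pos"])/.1).round(3))
if __name__=="__main__": go(*map(float,sys.argv[1:]))
E
python3 go.py .533 -.0194 .137 -82
```

```text
t 1.6 pos [0.475  0.103  0.2484] turn [ 0.    -0.     0.665] shift [1.    0.914 1.114]
```

arm_command(
  series=[0,0,0.1,0.5,0.45,0,1,0,0,0.2,1,0.914,0,1,0,0,0.33,1,0.914,0.1,1,0,0,0.45,1,0.914,0.2,1,0,0,0.56,1,0.914,0.25,1,0,0,0.665,1,0.914,0.3,1,0,0,0.665,1,0.914,0.3,1],
)

```text
t: 2.48
eef_pos: [0.5326, -0.0166, 0.2179]
ee_rot: [3.141, -0.0, -1.427]
force: [-0.1, 0.4, -0.1]
width: 0.0877
gripper_force: 0.0
```

```bash
python3 go.py .533 -.0194 .137 -82
```

```text
t 2.48 pos [ 0.5326 -0.0166  0.2179] turn [ 0.001 -0.     0.002] shift [ 0.029 -0.001  0.809]
```

arm_command(
  series=[0,0,0,0.029,0,0.3,1,0,0,0,0.029,0,0.6,1,0,0,0,0.029,0,0.81,1,0,0,0,0.029,0,0.81,1],
)

```text
t: 2.98
eef_pos: [0.5322, -0.02, 0.1363]
ee_rot: [3.139, -0.0, -1.426]
force: [0.4, 0.3, 0.5]
width: 0.0875
gripper_force: 0.0
```

Run:
```python
from h import *
from go import go
go(.533,-.0194,.137,-82)
s=arm.grab_frame("side");t=arm.grab_frame("top")
cv2.imwrite("pics/g1.png",cv2.convertScaleAbs(np.hstack([crop(s,260,100,130,130,3),crop(t,280,140,130,130,3)]),alpha=1.5))
```

```text
t 2.98 pos [ 0.5322 -0.02    0.1363] turn [ 0.002 -0.     0.004] shift [-0.005 -0.009 -0.007]
```

View pics/g1.png

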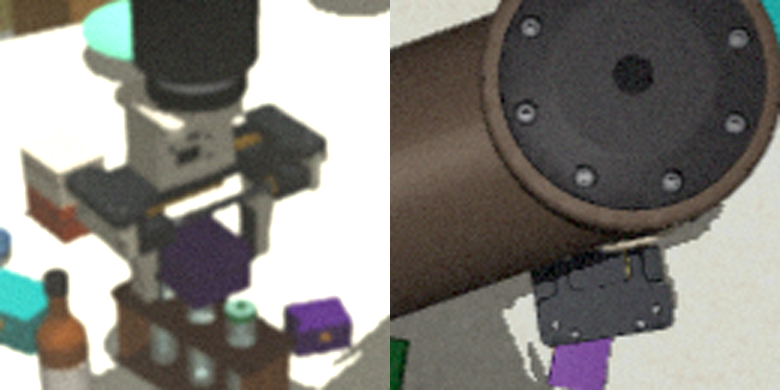

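The fingers straddle the purple case, which is in the side crop at (205,260) in crop pixels. They are clear of the bottle and the vials, so I'm closing and lifting.

arm_command(
  series=[0,0,0,0,0,0,0.6,0,0,0,0,0,0,0.5,0,0,0,0,0,0,0.4,0,0,0,0,0,0,0.4,0,0,0,0,0,0,0.4,0,0,0,0,0,0,0.4],
  force=20,
)

```text
t: 3.82
eef_pos: [0.533, -0.0204, 0.1379]
ee_rot: [-3.141, -0.0, -1.429]
force: [0.5, 0.5, 3.8]
width: 0.0538
gripper_force: 20.0
```

arm_command(
  series=[0,0,0,0,0,-0.15,0.4,0,0,0,0,0,-0.4,0.4,0,0,0,0,0,-0.6,0.4,0,0,0,0,0,-0.6,0.4],
)

```text
t: 4.32
eef_pos: [0.5336, -0.0202, 0.1996]
ee_rot: [-3.138, 0.0, -1.429]
force: [0.4, 0.1, -0.8]
width: 0.054
gripper_force: 20.0
```

```bash
python3 go.py .5415 -.3117 .2 -77.7
```

```text
t 4.33 pos [ 0.5336 -0.0202  0.1996] turn [-0.002  0.    -0.047] shift [ 2.897  0.333 -0.006]
```

arm_command(
  series=[0,0,0,0.3,0.05,0,0.4,0,0,0,0.7,0.1,0,0.4,0,0,0,1,0.11,0,0.4],
)

```text
t: 4.7
eef_pos: [0.5352, -0.1221, 0.1969]
ee_rot: [3.14, 0.0, -1.43]
force: [0.7, -0.1, -1.1]
width: 0.054
gripper_force: 20.0
```

arm_command(
  series=[0,0,0,0.5,0.05,0,0.4,0,0,0,0.9,0.1,0,0.4,0,0,0,1,0.11,0,0.4],
)

```text
t: 5.08
eef_pos: [0.5383, -0.2235, 0.1965]
ee_rot: [3.14, 0.001, -1.432]
force: [0.1, 0.7, -0.9]
width: 0.0538
gripper_force: 20.0
```

arm_command(
  series=[0,0,0,0.4,0.05,0,0.4,0,0,-0.02,0.7,0.1,0,0.4,0,0,-0.047,0.897,0.11,0,0.4,0,0,-0.047,0.897,0.11,0,0.4,0,0,-0.047,0.897,0.11,0,0.4,0,0,-0.047,0.897,0.11,0,0.4],
)

```text
t: 5.82
eef_pos: [0.541, -0.311, 0.1975]
ee_rot: [3.142, 0.0, -1.355]
force: [0.6, -0.5, -0.6]
width: 0.054
gripper_force: 20.0
```

Run:
```python
from h import *
from go import go
go(.5415,-.3117,.138-.026+.004,-77.7)
s=arm.grab_frame("side");t=arm.grab_frame("top")
cv2.imwrite("pics/s2.png",s);cv2.imwrite("pics/t2.png",t)
cv2.imwrite("pics/g2.png",cv2.convertScaleAbs(np.hstack([crop(s,230,80,100,100,4),crop(t,420,140,100,100,4)]),alpha=1.5))
```

```text
t 5.83 pos [ 0.541  -0.311   0.1975] turn [0.    0.    0.001] shift [ 0.009 -0.004  0.815]
```

View pics/g2.png

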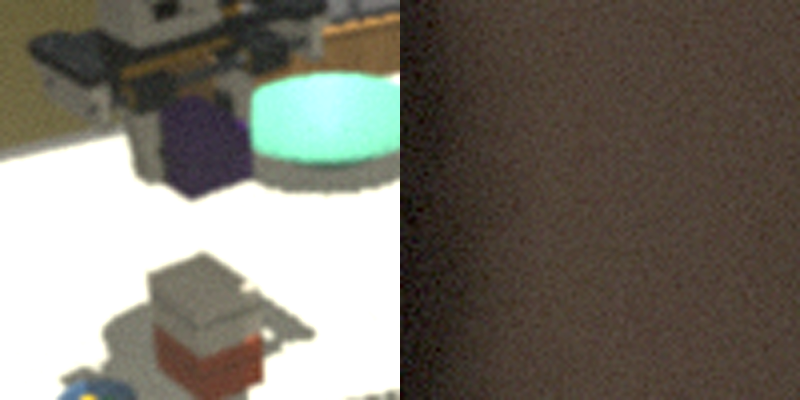

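arm_command(
  series=[0,0,0,0.018,0,0.25,0.4,0,0,0,0.018,0,0.5,0.4,0,0,0,0.018,0,0.7,0.4,0,0,0,0.018,0,0.795,0.4,0,0,0,0.018,0,0.795,0.4,0,0,0,0.018,0,0.795,0.4],
)

```text
t: 6.68
eef_pos: [0.5419, -0.3138, 0.119]
ee_rot: [-3.14, -0.001, -1.355]
force: [-0.4, -0.8, -0.7]
width: 0.0537
gripper_force: 20.0
```

Run:
```python
from h import *
from go import go
go(.5415,-.3127,.1125,-77.7)
s=arm.grab_frame("side")
cv2.imwrite("pics/s3.png",s)
cv2.imwrite("pics/g3.png",cv2.convertScaleAbs(crop(s,255,115,60,70,8),alpha=1.5))
s0=cv2.imread("pics/side0.png")
# predicted corners of cream top (z=.084) from top-view estimate
c,a=np.array([.5415,-.3117]),np.radians(12.3)
ux,uy=np.array([np.cos(a),np.sin(a)]),np.array([-np.sin(a),np.cos(a)])
P=[np.r_[c+sx*.027*ux+sy*.035*uy,z] for z in(.084,.042,0) for sx,sy in((1,-1),(1,1),(-1,1))]
print(proj("side",P).round(1).tolist())
```

```text
t 6.67 pos [ 0.5419 -0.3138  0.119 ] turn [-0.001 -0.001  0.001] shift [-0.011  0.002  0.065]
[[266.4, 147.8], [279.4, 157.1], [295.0, 150.8], [267.7, 160.0], [280.6, 169.5], [295.8, 163.2], [269.1, 171.7], [281.8, 181.5], [296.7, 175.0]]
```

View pics/g3.png

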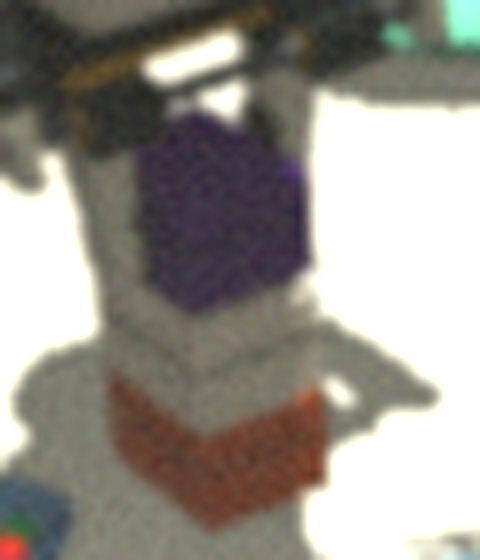

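The side crop shows the purple case just above the cream one. Its front bottom corner is near (280,154) and the orange box's front bottom corner near (282,181). I'm comparing the edges at sub-pixel accuracy in this one view.

```bash
cat > cmp.py <<'E'
from h import *
def vcorner(mask,lo,xr,z,top=False):
    """lower (or upper) V outline of a mask -> corner and edge directions on plane z (edges split at column lo)"""
    ys=[];m=cv2.GaussianBlur(mask.astype(np.float32),(0,0),.8)
    for x in range(*xr):
        c=m[:,x]; r=np.nonzero(c>.5)[0]
        if not len(r): continue
        if top: k=r[0]; y=k-(c[k]-.5)/(c[k]-c[k-1])
        else: k=r[-1]; y=k+(c[k]-.5)/(c[k]-c[k+1])
        ys.append((x,y))
    ys=np.array(ys); L=[]
    for sel in(ys[:,0]<=lo-1.5,ys[:,0]>=lo+1.5):
        w=plane("side",ys[sel],z); L.append(cv2.fitLine(w.astype(np.float32),cv2.DIST_HUBER,0,.0005,.001).ravel())
    a,b=L; s=np.linalg.solve(np.c_[a[:2],-b[:2]],b[2:]-a[2:])
    return a[2:]+s[0]*a[:2],[np.degrees(np.arctan2(l[1],l[0])).round(1)%180 for l in L]
def big(m,box):
    x,y,w,h=box; q=np.zeros_like(m); q[y:y+h,x:x+w]=m[y:y+h,x:x+w]
    return max(blobs(q),key=lambda b:b.sum())
E
python3 - <<'E'
from cmp import *
s=cv2.imread("pics/s3.png")
box=(255,115,60,70)
p=big(hsv(s,(115,60,10),(160,255,255)),box); o=big(hsv(s,(0,110,30),(15,255,255))|hsv(s,(175,110,30),(180,255,255)),box)
for n,m in(("p",p),("o",o)):
    y,x=np.nonzero(m); print(n,m.sum(),x.min(),x.max(),y.min(),y.max())
print("purple z.091",vcorner(p,280,(275,293),.091))
print("orange z0",vcorner(o,281.8,(270,296),.0))
print("orange z.042",vcorner(o,280.6,(270,294),.042,True))
s0=cv2.imread("pics/side0.png")
o=big(hsv(s0,(0,110,30),(15,255,255))|hsv(s0,(175,110,30),(180,255,255)),box)
print("orange0 z0",vcorner(o,281.8,(270,296),.0)); print("orange0 z.042",vcorner(o,280.6,(270,294),.042,True))
a=np.radians(12.3);c=np.array([.5415,-.3117]);print("pred",c+.027*np.array([np.cos(a),np.sin(a)])+.035*np.array([-np.sin(a),np.cos(a)]))
E
```

```text
p 187 273 292 130 152
o 253 269 295 163 180
purple z.091 (array([ 0.55518264, -0.28478855], dtype=float32), [np.float32(76.8), np.float32(17.2)])
orange z0 (array([ 0.5600126, -0.277153 ], dtype=float32), [np.float32(99.6), np.float32(14.1)])
orange z.042 (array([ 0.56203777, -0.26929063], dtype=float32), [np.float32(103.7), np.float32(17.8)])
orange0 z0 (array([ 0.5570368 , -0.27843684], dtype=float32), [np.float32(100.7), np.float32(16.2)])
orange0 z.042 (array([ 0.5634258 , -0.27116784], dtype=float32), [np.float32(124.5), np.float32(16.0)])
pred [ 0.56042417 -0.27175158]
```

Run:
```python
from m import *
s=cv2.imread("pics/s3.png"); hs=cv2.cvtColor(s,cv2.COLOR_BGR2HSV).astype(float)
b,g,r=[s[:,:,i].astype(float) for i in range(3)]
pu=np.clip(((b+r)/2-g)*8,0,255).astype(np.uint8)   # purple-ness
gr=cv2.cvtColor(s,cv2.COLOR_BGR2GRAY)
def P(c,yaw,z,sx,sy):
    a=np.radians(yaw);return np.r_[c[0]+sx*.027*np.cos(a)-sy*.035*np.sin(a),c[1]+sx*.027*np.sin(a)+sy*.035*np.cos(a),z]
def offs(img,A,B,half=3.5):
    a,b=proj("side",[A,B]); pts=edgepts(img,[a,b,a,b],half)[0]
    n=np.array([(b-a)[1],-(b-a)[0]])/np.linalg.norm(b-a); o=(pts-a)@n; return n.round(2),np.median(o).round(2),o.std().round(2)
c=(.5419,-.3128); k=(.5415,-.3117)
z=.091
print("purple bottom right",offs(pu,P(c,12.3,z,1,1),P(c,12.3,z,-1,1)),offs(gr,P(c,12.3,z,1,1),P(c,12.3,z,-1,1)))
print("purple bottom left",offs(gr,P(c,12.3,z,1,0.4),P(c,12.3,z,1,1)))
print("purple right vert",offs(gr,P(c,12.3,z,-1,1),P(c,12.3,z+.03,-1,1)))
s0=cv2.imread("pics/side0.png")
for nm,S in(("now",s),("t0",s0)):
    B,G,R_=[S[:,:,i].astype(float) for i in range(3)]; og=np.clip((R_-(G+B)/2)*4,0,255).astype(np.uint8)
    for z in(0,.042): print(nm,"orange z",z,"right",offs(og,P(k,12.3,z,1,1),P(k,12.3,z,-1,1)),"left",offs(og,P(k,12.3,z,1,-1),P(k,12.3,z,1,1)))
    print(nm,"orange right vert",offs(og,P(k,12.3,.002,-1,1),P(k,12.3,.04,-1,1)))
    print(nm,"left vert",offs(og,P(k,12.3,.002,1,-1),P(k,12.3,.04,1,-1)))
```

```text
purple bottom right (array([-0.37, -0.93]), np.float64(0.9), np.float64(0.35)) (array([-0.37, -0.93]), np.float64(0.4), np.float64(0.33))
purple bottom left (array([ 0.58, -0.82]), np.float64(0.1), np.float64(0.43))
purple right vert (array([-1.  ,  0.07]), np.float64(0.5), np.float64(0.22))
now orange z 0 right (array([-0.4 , -0.92]), np.float64(0.8), np.float64(0.32)) left (array([ 0.61, -0.79]), np.float64(0.0), np.float64(0.29))
now orange z 0.042 right (array([-0.39, -0.92]), np.float64(0.5), np.float64(0.5)) left (array([ 0.59, -0.8 ]), np.float64(-0.2), np.float64(0.6))
now orange right vert (array([-1.  ,  0.07]), np.float64(0.8), np.float64(0.31))
now left vert (array([-0.99,  0.11]), np.float64(0.3), np.float64(0.41))
t0 orange z 0 right (array([-0.4 , -0.92]), np.float64(1.1), np.float64(0.22)) left (array([ 0.61, -0.79]), np.float64(0.8), np.float64(0.34))
t0 orange z 0.042 right (array([-0.39, -0.92]), np.float64(1.1), np.float64(0.32)) left (array([ 0.59, -0.8 ]), np.float64(-0.1), np.float64(0.29))
t0 orange right vert (array([-1.  ,  0.07]), np.float64(0.8), np.float64(0.33))
t0 left vert (array([-0.99,  0.11]), np.float64(-0.2), np.float64(1.06))
```

Residuals for the purple and orange edges agree to about 0.3 px, so they are aligned within about 1 mm once the remaining 1 mm shift is made. I'm lowering the case.

arm_command(
  series=[0,0,0,-0.01,0,0.02,0.4,0,0,0,-0.01,0,0.04,0.4,0,0,0,-0.01,0,0.055,0.4,0,0,0,-0.01,0,0.065,0.4,0,0,0,-0.01,0,0.065,0.4],
)

```text
t: 7.35
eef_pos: [0.5411, -0.3127, 0.1119]
ee_rot: [3.142, -0.0, -1.355]
force: [-1.9, 1.8, 2.9]
width: 0.0537
gripper_force: 20.0
```

arm_command(
  series=[0,0,0,0,0,0,0.63,0,0,0,0,0,0,0.68,0,0,0,0,0,0,0.85,0,0,0,0,0,0,0.9,0,0,0,0,0,0,0.9],
)

```text
t: 7.98
eef_pos: [0.5411, -0.3127, 0.1115]
ee_rot: [3.142, -0.0, -1.356]
force: [-0.7, -0.2, 0.5]
width: 0.078
gripper_force: 0.0
```

arm_command(
  series=[0,0,0,0,0,-0.2,0.9,0,0,0,0,0,-0.6,0.9,0,0,0,0,0,-1,0.9,0,0,0,0,0,-1,0.9],
)

```text
t: 8.48
eef_pos: [0.5429, -0.3134, 0.2155]
ee_rot: [-3.136, -0.004, -1.355]
force: [-0.7, -0.4, -0.3]
width: 0.0789
gripper_force: 0.0
```

```bash
python3 go.py .5192 .2988 .212 -126
```

```text
t 8.47 pos [ 0.5429 -0.3134  0.2155] turn [-0.004 -0.001  0.537] shift [-6.031 -1.079  0.019]
```

arm_command(
  series=[0,0,0,-0.5,-0.1,0,0.9,0,0,0,-1,-0.18,0,0.9,0,0,0,-1,-0.18,0,0.9],
)

```text
t: 8.85
eef_pos: [0.537, -0.2085, 0.2113]
ee_rot: [3.141, 0.001, -1.352]
force: [-0.0, -1.6, 1.0]
width: 0.0791
gripper_force: 0.0
```

arm_command(
  series=[0,0,0,-0.5,-0.1,0,0.9,0,0,0,-1,-0.18,0,0.9,0,0,0,-1,-0.18,0,0.9],
)

```text
t: 9.22
eef_pos: [0.5335, -0.1076, 0.2114]
ee_rot: [-3.142, 0.0, -1.352]
force: [0.2, 0.7, -0.3]
width: 0.0791
gripper_force: 0.0
```

arm_command(
  series=[0,0,0,-0.5,-0.1,0,0.9,0,0,0,-1,-0.18,0,0.9,0,0,0,-1,-0.18,0,0.9],
)

```text
t: 9.6
eef_pos: [0.53, -0.0065, 0.2113]
ee_rot: [3.141, 0.0, -1.353]
force: [0.4, 0.1, 0.3]
width: 0.0791
gripper_force: 0.0
```

Run:
```python
from m import *
t=arm.grab_frame("top");s=arm.grab_frame("side");cv2.imwrite("pics/t4.png",t);cv2.imwrite("pics/s4.png",s)
m=hsv(t,(120,70,30),(155,255,255)); m[:,:425]=0
if m.sum()>255*500:
    b=cv2.morphologyEx(max(blobs(m),key=lambda x:x.sum()),cv2.MORPH_CLOSE,np.ones((3,3)))
    c=cv2.findContours(b,0,1)[0][0][:,0].astype(float)
    print(cv2.minAreaRect((plane("top",c,.126)*1000).astype(np.float32)))
    report(fitquad("top",edgepts(b*255,cv2.boxPoints(cv2.minAreaRect(c.astype(np.float32))),3),.126))
cv2.imwrite("pics/g4.png",cv2.convertScaleAbs(np.hstack([crop(s,255,110,65,80,6),crop(t,430,160,65,80,6)]),alpha=1.5))
```

```text
((539.2213745117188, -309.7706298828125), (52.5593147277832, 71.81637573242188), 12.537796020507812)
corners [[0.5573999881744385, -0.2712000012397766], [0.5720999836921692, -0.3391000032424927], [0.520799994468689, -0.3506999909877777], [0.506600022315979, -0.2824000120162964]] sides [np.float32(0.0695), np.float32(0.0526), np.float32(0.0698), np.float32(0.052)] ctr [ 0.5392 -0.3108] angles [np.float32(-77.7), np.float32(-167.3), np.float32(101.8), np.float32(12.5)]
```

View pics/g4.png

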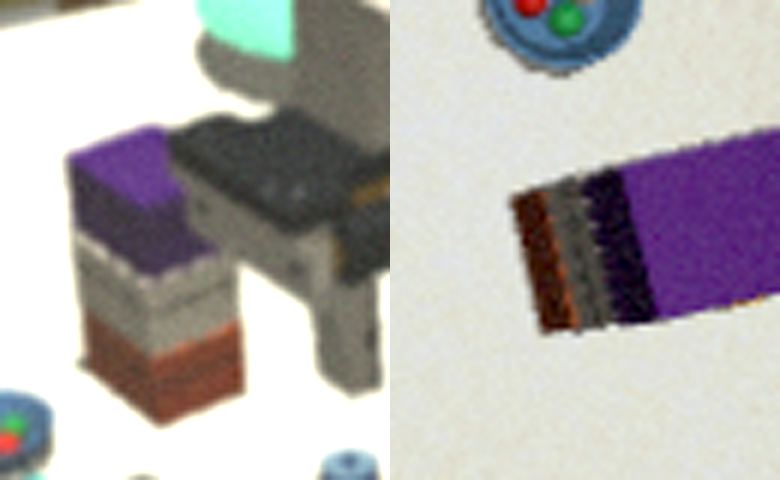

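The three cases stand flush in both views, with the purple one straight on top at yaw about 12.3° and within 1–2 mm. Next is the needle.

arm_command(
  series=[0,0,0,-0.5,-0.1,0,0.9,0,0,0,-1,-0.18,0,0.9,0,0,0,-1,-0.18,0,0.9],
)

```text
t: 10.07
eef_pos: [0.5264, 0.0944, 0.2113]
ee_rot: [3.141, -0.0, -1.354]
force: [0.5, 0.5, 0.3]
width: 0.0789
gripper_force: 0.0
```

arm_command(
  series=[0,0,0,-0.5,-0.1,0,0.9,0,0,0,-1,-0.18,0,0.9,0,0,0,-1,-0.18,0,0.9],
)

```text
t: 10.45
eef_pos: [0.5228, 0.1958, 0.2111]
ee_rot: [3.141, -0.0, -1.355]
force: [-0.8, -0.6, -0.1]
width: 0.0789
gripper_force: 0.0
```

arm_command(
  series=[0,0,0.1,-0.5,-0.1,0,0.6,0,0,0.2,-1,-0.18,0,0.5,0,0,0.3,-1,-0.18,0,0.4,0,0,0.4,-1,-0.18,0,0.4,0,0,0.5,-1,-0.18,0,0.4,0,0,0.535,-1,-0.18,0,0.4,0,0,0.535,-1,-0.18,0,0.4],
)

```text
t: 11.32
eef_pos: [0.5193, 0.2945, 0.2113]
ee_rot: [3.142, -0.001, -2.198]
force: [0.3, -0.1, -0.1]
width: 0.0351
gripper_force: 0.0
```

Run:
```python
from h import *
from go import go
go(.5192,.2988,.095,-126)
t=arm.grab_frame("top");s=arm.grab_frame("side");cv2.imwrite("pics/t5.png",t);cv2.imwrite("pics/s5.png",s)
# open vial and neighbours in the free top view
cv2.imwrite("pics/g5.png",cv2.convertScaleAbs(np.hstack([crop(t,295,165,90,70,4),crop(s,360,220,90,70,4)]),alpha=1.5))
```

```text
t 11.32 pos [0.5193 0.2945 0.2113] turn [ 0.    -0.     0.001] shift [-0.035  0.026  1.163]
```

View pics/g5.png

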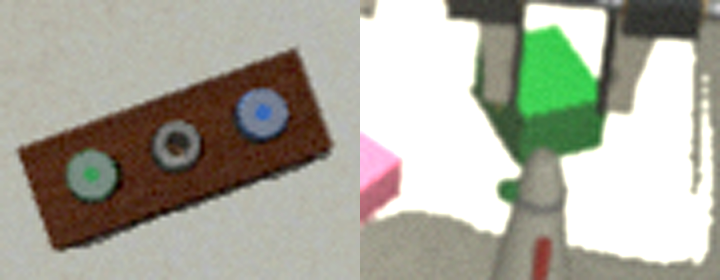

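The free top view shows the open vial's mouth at (339.2,201.2), midway between the green and blue vials. The side crop shows the fingers above the needle, clear of the ring stand. I'm descending and gripping.

arm_command(
  series=[0,0,0,-0.035,0.026,0.3,0.4,0,0,0,-0.035,0.026,0.6,0.4,0,0,0,-0.035,0.026,0.8,0.4,0,0,0,-0.035,0.026,1,0.4,0,0,0,-0.035,0.026,1,0.4],
)

```text
t: 12.05
eef_pos: [0.5179, 0.2997, 0.1101]
ee_rot: [3.141, -0.003, -2.196]
force: [-0.4, 0.2, 1.5]
width: 0.0348
gripper_force: 0.0
```

arm_command(
  series=[0,0,0,0,0,0.1,0.4,0,0,0,0,0,0.163,0.4,0,0,0,0,0,0.163,0.3,0,0,0,0,0,0.163,0.2,0,0,0,0,0,0.163,0.1,0,0,0,0,0,0.163,0,0,0,0,0,0,0.163,0,0,0,0,0,0,0.163,0],
  force=20,
)

```text
t: 13.05
eef_pos: [0.5189, 0.3008, 0.0955]
ee_rot: [-3.141, 0.0, -2.196]
force: [3.6, -2.0, 0.8]
width: 0.0071
gripper_force: 20.0
```

Run:
```python
from h import *
from go import go
go(.5192,.2988,.095,-126)
print(plane("top",[(318,208.75),(339.2,201.2),(360.5,193.25)],.11).round(4))
t=cv2.imread("pics/t5.png"); g=cv2.cvtColor(t,cv2.COLOR_BGR2HSV)
m=((g[190:213,328:351,1]<70)).astype(np.uint8)
for b in blobs(m,40):
    c=max(cv2.findContours(b,0,1)[0],key=len); (x,y),r=cv2.minEnclosingCircle(c); q=(x+328,y+190); print("vial circ",q,r,plane("top",[q],.11))
d=hsv(t,(100,150,60),(125,255,255));
```

```text
t 13.05 pos [0.5189 0.3008 0.0955] turn [-0.     0.     0.002] shift [ 0.015 -0.015  0.005]
[[ 0.5191  0.0267]
 [ 0.5339 -0.0161]
 [ 0.5495 -0.0593]]
vial circ (338.5, 201.1666669845581) 6.346578121185303 [[ 0.53395541 -0.01469716]]
```

arm_command(
  series=[0,0,0,0,-0.01,-0.1,0,0,0,0,0,-0.01,-0.2,0,0,0,0,0,-0.01,-0.3,0,0,0,0,0,-0.01,-0.6,0,0,0,0,0,-0.01,-1,0,0,0,0,0,-0.01,-1,0],
)

```text
t: 13.8
eef_pos: [0.5205, 0.3018, 0.1996]
ee_rot: [-3.14, 0.007, -2.195]
force: [-0.6, 0.7, 0.4]
width: 0.0071
gripper_force: 20.0
```

arm_command(
  series=[0,0,0,0,0,-0.25,0,0,0,0,0,0,-0.25,0,0,0,0,0,0,-0.25,0],
)

```text
t: 14.18
eef_pos: [0.5186, 0.3002, 0.2196]
ee_rot: [3.141, -0.001, -2.196]
force: [-0.6, -0.6, -1.1]
width: 0.0075
gripper_force: 20.0
```

Run:
```python
from h import *
from go import go
go(.534,-.0161,.22,-126)
s=arm.grab_frame("side");cv2.imwrite("pics/s6.png",s)
st=arm.get_state(); p=st["eef_pos"]; print(st["width"],st["gripper_force"],proj("side",[p,p-[0,0,.085],p+[0,0,.005]]).round(1).tolist())
cv2.imwrite("pics/g6.png",cv2.convertScaleAbs(crop(s,350,190,100,130,4),alpha=1.5))
```

```text
t 14.18 pos [0.5186 0.3002 0.2196] turn [ 0.    -0.     0.002] shift [ 2.474 -1.976 -0.004]
0.007230602667919036 19.997824989259243 [[412.7, 232.7], [408.5, 267.2], [413.0, 230.5]]
```

View pics/g6.png

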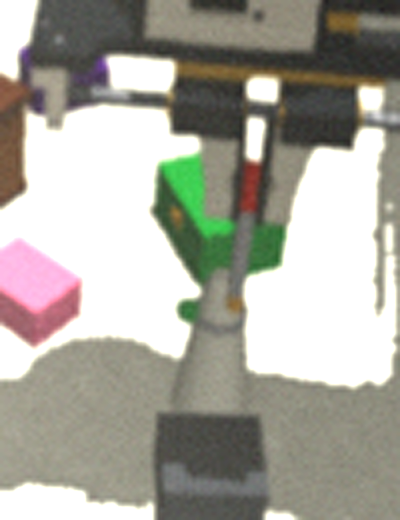

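The needle hangs vertical in the jaws: top at (413,230.5) and brass tip at (408.8,266.3), where (413,230.5) and (408.5,267.2) were predicted. I'm checking the tilt numerically and from the top camera.

Run:
```python
from h import *
t=arm.grab_frame("top");cv2.imwrite("pics/t6.png",t)
p=arm.get_state()["eef_pos"]; tip=p-[0,0,.085]
print("pred top",proj("top",[tip,p+[0,0,.005],p-[0,0,.02]]).round(1).tolist())
x,y=proj("top",[tip])[0].round().astype(int)
g=cv2.cvtColor(t,cv2.COLOR_BGR2HSV); print(g[y-5:y+6,x-6:x+7,0]); print(g[y-5:y+6,x-6:x+7,1]);print(g[y-5:y+6,x-6:x+7,2])
s=cv2.imread("pics/s6.png"); g=cv2.cvtColor(s,cv2.COLOR_BGR2HSV)
m=hsv(s,(8,110,50),(25,255,255)); 
for b in blobs(m[255:275,400:418],2): ys,xs=np.nonzero(b); print("brass side",xs.mean()+400,ys.min()+255,ys.max()+255,len(xs))
m=hsv(s,(0,130,40),(7,255,255))|hsv(s,(172,130,40),(180,255,255))
for b in blobs(m[220:255,400:425],4): ys,xs=np.nonzero(b); print("red side",xs.mean()+400,ys.min()+220,ys.max()+220,len(xs))
print(proj("side",[p-[0,0,.02],tip+[0,0,.002],tip+[0,0,.006]]))
```

```text
pred top [[177.8, 209.7], [159.7, 206.6], [165.2, 207.6]]
[[105  90  20  60 150  96  30  42  34  34  38  38  24]
 [  0  66   0 135  60  40  36  48  34  30  45  30  60]
 [  0  45 160 102  15  37  34  30  30  30  39  38 150]
 [146 161  80  60  15  30  30  27  23  23  34  18  90]
 [  0  60   0 175  30  23  15  21  33  27  21  60 100]
 [  0 143  20  30  60  90  23  27  30  33  45 100  98]
 [ 96   0 161 131   0  14  16  27  27  48 120  95 105]
 [ 85  38  45  23  18  21  21  30  38  60  90  30  95]
 [ 30  34  34  30  34  23  37  37  60 128 110 110  83]
 [ 40  26  33  30  36  48  41  47  40  90 115 138  10]
 [ 30  30  38  30  30  30  36  45  80 120 110 120 120]]
[[255 255 255 255 182 213  11  11  15  15   8   8  12]
 [ 21 159   0 255  43  32  11  10  15  13  13   6   8]
 [  0 255  85 255  10  21  17  15  17  17  14   9   4]
 [255 255  85 182   9  22  25  22  19  19  14  14  20]
 [  0 179   0 118  10  27  68  39  20  19  18   4  16]
 [  0 255 191  19  12  24 179  45  19  21   7  16  22]
 [128 255 102  85   0 104 167  35  20  14  18  31  21]
 [ 61  13  11  12  21  66  59  10   9   3  10   5  
[... 231 characters left out ...]
  8   0   2  18  72 112 124 122 118 122 121  90]
 [  0   6   9  10  50 107 119 122 121 123 124 114  68]
 [  7   8   9   7  59  91 101 114 121 120 125  91  51]
 [  0  10   0  13  26  38  45  91 116 121 102  63  47]
 [  0   8   4  27  22  21  30  63 110 111  70  47  47]
 [ 10   5  20  24  29  27  29  81 115  93  58  49  49]
 [ 25  77  97  84  61  50  69 107 110  73  50  48  50]
 [ 73 108 122 120 117 115 119 121  92  56  48  52  47]
 [102 121 121 123 125 120 124 113  73  49  47  44  27]
 [121 121 121 123 119 123 122  86  51  47  46  46  31]]
brass side 408.125 265 267 8
red side 412.13953488372096 231 242 43
[[411.6596894  241.23732814]
 [408.56696029 266.45180703]
 [408.75584913 264.91883808]]
```

Both views put the tip within about 1 px of plumb below the jaws. I'm moving to the vial.

arm_command(
  series=[0,0,0,0.3,-0.24,0,0,0,0,0,0.6,-0.48,0,0,0,0,0,0.825,-0.659,0,0],
)

```text
t: 14.65
eef_pos: [0.5239, 0.1934, 0.2194]
ee_rot: [3.141, -0.001, -2.196]
force: [-0.0, 0.1, 0.1]
width: 0.0074
gripper_force: 20.0
```

arm_command(
  series=[0,0,0,0.4,-0.32,0,0,0,0,0,0.7,-0.56,0,0,0,0,0,0.825,-0.659,0,0],
)

```text
t: 15.02
eef_pos: [0.5291, 0.0876, 0.2196]
ee_rot: [3.141, -0.001, -2.198]
force: [-0.4, -0.2, -0.3]
width: 0.0072
gripper_force: 20.0
```

arm_command(
  series=[0,0,0,0.35,-0.28,0,0,0,0,0,0.6,-0.48,0,0,0,0,0,0.75,-0.6,0,0,0,0,0,0.825,-0.659,0,0,0,0,0,0.825,-0.659,0,0,0,0,0,0.825,-0.659,0,0],
)

```text
t: 15.78
eef_pos: [0.5348, -0.0154, 0.2202]
ee_rot: [3.142, 0.0, -2.195]
force: [-0.7, -0.0, -1.7]
width: 0.0074
gripper_force: 20.0
```

```bash
python3 go.py .534 -.0163 .203 -126
```

```text
t 15.78 pos [ 0.5348 -0.0154  0.2202] turn [0.    0.    0.002] shift [0.012 0.001 0.172]
```

arm_command(
  series=[0,0,0,0.012,0,0.1,0,0,0,0,0.012,0,0.19,0,0,0,0,0.012,0,0.19,0,0,0,0,0.012,0,0.19,0],
)

```text
t: 16.27
eef_pos: [0.5341, -0.017, 0.2012]
ee_rot: [3.142, -0.0, -2.196]
force: [0.5, 0.4, 0.4]
width: 0.0074
gripper_force: 20.0
```

Run:
```python
from h import *
from go import go
go(.534,-.0163,.2,-126)
s=arm.grab_frame("side");t=arm.grab_frame("top");cv2.imwrite("pics/s7.png",s);cv2.imwrite("pics/t7.png",t)
p=arm.get_state()["eef_pos"]
a=np.array([.534,-.0163,.11]); th=np.linspace(0,2*np.pi,16)
print("tip",proj("side",[p-[0,0,.085]]),"mouth",proj("side",[a]),"green",proj("side",[[.519,.0267,.11]]))
print("tip top",proj("top",[p-[0,0,.085]]))
cv2.imwrite("pics/g7.png",cv2.convertScaleAbs(np.hstack([crop(s,300,165,50,60,8),crop(t,310,170,50,60,8)]),alpha=1.4))
```

```text
t 16.27 pos [ 0.5341 -0.017   0.2012] turn [ 0.    -0.     0.002] shift [-0.005  0.004  0.012]
tip [[326.8763691 190.9308899]] mouth [[327.12043112 193.24776413]] green [[340.9011551 200.9185263]]
tip top [[339.74830373 200.7833108 ]]
```

View pics/g7.png

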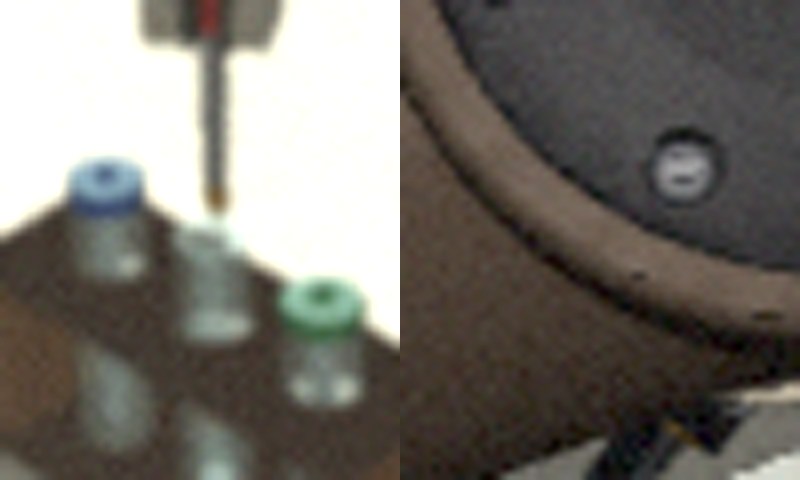

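The side crop shows the tip just above the open mouth: tip at about (326.4,191), with the mouth midway between the green and blue tops. To confirm the depth direction, I'm triangulating the vial tops in both views.

Run:
```python
from h import *
t=cv2.imread("pics/t5.png").astype(float);s=cv2.imread("pics/s7.png").astype(float)
def cen(im,box,f):
    x,y,w,h=box; q=f(im[y:y+h,x:x+w]); q=np.clip(q-np.percentile(q,50),0,None); q[q<.5*q.max()]=0
    Y,X=np.mgrid[y:y+h,x:x+w]; return (X*q).sum()/q.sum(),(Y*q).sum()/q.sum()
gr=lambda c:c[...,1]-c[...,2]; bl=lambda c:c[...,0]-c[...,2]
tg=cen(t,(314,205,8,8),gr); tb=cen(t,(356,189,9,9),bl)
# whole discs: (colour mask moments)
def disc(im,box,f,th):
    x,y,w,h=box; m=(f(im[y:y+h,x:x+w])>th).astype(np.uint8); b=max(blobs(m,3),key=lambda k:k.sum()); c=max(cv2.findContours(b,0,1)[0],key=len); r=cv2.boundingRect(c); return (x+r[0]+(r[2]-1)/2,y+r[1]+(r[3]-1)/2,r[2],r[3])
print("top dots",tg,tb,"discs",disc(t,(305,197,26,26),gr,8),disc(t,(348,180,26,26),bl,8))
print("top planes",plane("top",[tg,tb],.11))
dg=disc(s,(330,195,20,16),gr,8); db=disc(s,(305,180,16,15),bl,8); print("side discs(+band)",dg,db)
for n,c in(("g",(.519,.0267)),("b",(.5495,-.0593))):
    th=np.linspace(0,6.28,40); P=np.vstack([np.c_[c[0]+.012*np.cos(th),c[1]+.012*np.sin(th),th*0+z] for z in(.11,.107,.104)])
    q=proj("side",P); print(n,"pred disc bbox x",q[:,0].min(),q[:,0].max(),"ytop",q[:,1].min(),"obs",(dg if n=="g" else db))
# brass tip
m=hsv(s.astype(np.uint8),(8,110,50),(25,255,255))[180:200,320:334]
for b in blobs(m,2): ys,xs=np.nonzero(b); print("brass",xs.mean()+320,ys.min()+180,ys.max()+180,len(xs))
```

```text
top dots (np.float64(317.3318385650224), np.float64(208.10762331838566)) (np.float64(360.3477011494253), np.float64(192.67241379310346)) discs (318.0, 208.0, 13, 13) (360.0, 193.0, 13, 13)
top planes [[ 0.52042699  0.02802245]
 [ 0.55066612 -0.05900637]]
side discs(+band) (340.0, 204.0, 11, 11) (313.0, 188.5, 9, 8)
g pred disc bbox x 335.7982756657762 345.99408202769376 ytop 197.91211710589076 obs (340.0, 204.0, 11, 11)
b pred disc bbox x 308.96991949476137 318.7463499758683 ytop 183.26494497429954 obs (313.0, 188.5, 9, 8)
```

The vial midpoint comes out at (.5355, -.0155), with the spacing between tops found as 92.1 mm. So I'm shifting by -2 mm in tool x, then inserting gently.

arm_command(
  series=[0,0,0,-0.02,0,0,0,0,0,0,-0.02,0,0.04,0,0,0,0,-0.02,0,0.08,0,0,0,0,-0.02,0,0.12,0,0,0,0,-0.02,0,0.16,0,0,0,0,-0.02,0,0.16,0],
)

```text
t: 17.12
eef_pos: [0.535, -0.0154, 0.1849]
ee_rot: [3.141, -0.0, -2.196]
force: [-0.3, 0.6, -0.4]
width: 0.0073
gripper_force: 20.0
```

arm_command(
  series=[0,0,0,0,0,0.08,0,0,0,0,0,0,0.16,0,0,0,0,0,0,0.24,0,0,0,0,0,0,0.32,0,0,0,0,0,0,0.4,0,0,0,0,0,0,0.47,0,0,0,0,0,0,0.47,0],
)

```text
t: 18.0
eef_pos: [0.5351, -0.0154, 0.1377]
ee_rot: [3.141, -0.0, -2.196]
force: [1.5, 1.4, -0.2]
width: 0.0073
gripper_force: 20.0
```

arm_command(
  series=[0,0,0,0,0,0,0.15,0,0,0,0,0,0,0.3,0,0,0,0,0,0,0.3,0,0,0,0,0,0,0.3],
)

```text
t: 18.5
eef_pos: [0.5352, -0.0154, 0.1384]
ee_rot: [-3.141, 0.0, -2.196]
force: [-0.2, 0.9, 0.2]
width: 0.0261
gripper_force: 0.0
```

arm_command(
  series=[0,0,0,0,0,-0.2,0.3,0,0,0,0,0,-0.4,0.3,0,0,0,0,0,-0.4,0.15,0,0,0,0,0,-0.4,0,0,0,0,0,0,-0.4,0,0,0,0,0,0,-0.4,0],
)

```text
t: 19.25
eef_pos: [0.5349, -0.0155, 0.1777]
ee_rot: [3.141, -0.001, -2.196]
force: [-0.0, 0.3, 0.1]
width: 0.0006
gripper_force: 0.0
```

Run:
```python
from h import *
from go import go
go(.5352,-.0154,.14,-126)
s=arm.grab_frame("side");cv2.imwrite("pics/s8.png",s)
m=(hsv(s,(0,130,40),(7,255,255))|hsv(s,(172,130,40),(180,255,255)))[165:215,310:345]
for b in blobs(m,4): ys,xs=np.nonzero(b); print("red",xs.mean()+310,ys.min()+165,ys.max()+165,len(xs))
print(proj("side",[[.5352,-.0154,z] for z in(.145,.135,.125,.11)]).round(1).tolist())
```

```text
t 19.25 pos [ 0.5349 -0.0155  0.1777] turn [ 0.    -0.001  0.002] shift [-0.003 -0.002  0.377]
red 326.0 188 194 7
[[326.5, 181.5], [326.6, 185.0], [326.7, 188.5], [326.8, 193.6]]
```

arm_command(
  series=[0,0,0,0,0,0.1,0,0,0,0,0,0,0.18,0,0,0,0,0,0,0.22,0,0,0,0,0,0,0.26,0,0,0,0,0,0,0.3,0,0,0,0,0,0,0.34,0,0,0,0,0,0,0.37,0,0,0,0,0,0,0.39,0],
  force=30,
)

```text
t: 20.3
eef_pos: [0.5357, -0.0153, 0.1397]
ee_rot: [-3.141, 0.001, -2.196]
force: [-0.7, 0.4, 4.8]
width: 0.0003
gripper_force: 2.4
```

arm_command(
  series=[0,0,0,0,0,0.02,0,0,0,0,0,0,0.04,0,0,0,0,0,0,0.05,0,0,0,0,0,0,0.06,0,0,0,0,0,0,0.06,0],
)

```text
t: 20.92
eef_pos: [0.5351, -0.0154, 0.1332]
ee_rot: [3.141, -0.0, -2.196]
force: [-0.7, -0.6, 4.2]
width: 0.0007
gripper_force: 1.9
```

arm_command(
  series=[0,0,0,0,0,0.008,0,0,0,0,0,0,0.012,0,0,0,0,0,0,0.012,0,0,0,0,0,0,0.012,0],
)

```text
t: 21.42
eef_pos: [0.5359, -0.0153, 0.1328]
ee_rot: [-3.14, 0.001, -2.196]
force: [0.1, -0.3, 8.2]
width: 0.0003
gripper_force: 4.1
```

arm_command(
  series=[0,0,0,0,0,0.008,0,0,0,0,0,0,0.008,0,0,0,0,0,0,0.008,0],
)

```text
t: 21.8
eef_pos: [0.5365, -0.0152, 0.1326]
ee_rot: [-3.139, 0.002, -2.195]
force: [0.4, -0.1, 11.0]
width: 0.0006
gripper_force: 5.6
```

arm_command(
  series=[0,0,0,0,0,-0.1,0,0,0,0,0,0,-0.5,0,0,0,0,0,0,-1,0,0,0,0,0,0,-1,0],
)

```text
t: 22.3
eef_pos: [0.5368, -0.0151, 0.2351]
ee_rot: [-3.138, 0.005, -2.196]
force: [-0.0, -0.4, -0.7]
width: 0.0005
gripper_force: 0.0
```

arm_command(
  series=[0,0,0,-0.5,0.5,0,0.3,0,0,0,-1,1,0,0.3,0,0,0,-1,1,0,0.3],
)

```text
t: 22.68
eef_pos: [0.5114, 0.1266, 0.2305]
ee_rot: [3.141, -0.001, -2.193]
force: [0.5, 0.0, 0.2]
width: 0.0234
gripper_force: 0.0
```

arm_command(
  series=[0,0,0,-0.5,0.5,0,0.3,0,0,0,-1,0.6,0,0.3,0,0,0,-1,0.6,0,0.3,0,0,0,-1,0.6,0,0.3],
)

```text
t: 23.18
eef_pos: [0.5219, 0.2399, 0.2302]
ee_rot: [3.141, -0.002, -2.196]
force: [-0.0, -0.8, -0.2]
width: 0.0262
gripper_force: 0.0
```

Run:
```python
from m import *
s=arm.grab_frame("side");t=arm.grab_frame("top");cv2.imwrite("pics/s9.png",s);cv2.imwrite("pics/t9.png",t)
m=(hsv(s,(0,110,40),(7,255,255))|hsv(s,(172,110,40),(180,255,255)))[165:215,310:345]
for b in blobs(m,2): ys,xs=np.nonzero(b); print("red side",xs.mean()+310,ys.min()+165,ys.max()+165,len(xs))
m=(hsv(t,(0,150,50),(7,255,255))|hsv(t,(172,150,50),(180,255,255)))[190:212,328:351]
for b in blobs(m,2): ys,xs=np.nonzero(b); print("red top",xs.mean()+328,ys.mean()+190,len(xs))
t0,s0=[cv2.imread(f"pics/{n}0.png") for n in("top","side")]
# bystanders: image change around them
for n,a,b,bx in(("dish top",t0,t,(440,140,36,36)),("bottle top",t0,t,(330,130,26,36)),("ringst top",t0,t,(203,216,30,26)),("dish side",s0,s,(243,174,22,16)),("bottle side",s0,s,(270,188,22,58)),("ringst side",s0,s,(392,255,22,38)),("orange side",s0,s,(266,164,32,18))):
    x,y,w,h=bx; d=cv2.absdiff(cv2.GaussianBlur(a,(0,0),1),cv2.GaussianBlur(b,(0,0),1))[y:y+h,x:x+w].max(2); print(n,d.mean().round(1),np.percentile(d,98))
m=hsv(t,(120,70,30),(155,255,255)); m[:,:425]=0
b=cv2.morphologyEx(max(blobs(m),key=lambda x:x.sum()),cv2.MORPH_CLOSE,np.ones((3,3))); c=cv2.findContours(b,0,1)[0][0][:,0].astype(float)
report(fitquad("top",edgepts(b*255,cv2.boxPoints(cv2.minAreaRect(c.astype(np.float32))),3),.126))
print(arm.get_state()["t"],arm.get_state()["force"])
```

```text
red side 326.0 193 195 5
red top 338.3333333333333 193.0 3
red top 338.625 200.75 16
red top 349.5 198.0 2
red top 349.6666666666667 201.0 3
red top 329.6666666666667 209.33333333333334 6
red top 346.0 208.5 2
red top 348.5 210.5 4
dish top 18.3 23.0
bottle top 15.5 23.0
ringst top 20.8 44.0
dish side 24.4 33.0
bottle side 23.9 34.0
ringst side 26.9 94.0
orange side 23.2 34.0
corners [[0.557699978351593, -0.2720000147819519], [0.5728999972343445, -0.33959999680519104], [0.5212000012397766, -0.3499000072479248], [0.5058000087738037, -0.28279998898506165]] sides [np.float32(0.0693), np.float32(0.0527), np.float32(0.0688), np.float32(0.053)] ctr [ 0.5394 -0.3111] angles [np.float32(-77.3), np.float32(-168.6), np.float32(102.9), np.float32(11.8)]
23.275 [-0.29883504 -0.69111735 -0.14984083]
```

Run:
```python
from h import *
for q in([(455.8,215.5),(461.2,215),(466.3,214.5),(474.5,213.7)],[(450.3,192.5),(456.3,191.2),(462.5,189.7),(468.7,188.3)]):
    print([plane("top",[p],z)[0].round(4).tolist() for p,z in zip(q,(0,.042,.084,.126))])
from m import *
t=cv2.imread("pics/t9.png");b,g,r=[t[...,i].astype(float) for i in range(3)]
og=np.clip((r-b)*4,0,255).astype(np.uint8); pu=np.clip((b-g)*6,0,255).astype(np.uint8)
def P(c,yaw,z,sx,sy):
    a=np.radians(yaw);return np.r_[c[0]+sx*.027*np.cos(a)-sy*.035*np.sin(a),c[1]+sx*.027*np.sin(a)+sy*.035*np.cos(a),z]
c=(.5408,-.3117)
for nm,img,z1,z2 in(("orange",og,.003,.039),("cream",cv2.cvtColor(t,cv2.COLOR_BGR2GRAY),.046,.080),("purple",pu,.088,.122)):
    for sx in(1,-1):
        A,B=proj("top",[P(c,12.3,z1,sx,1),P(c,12.3,z2,sx,1)]); n=np.array([(B-A)[1],-(B-A)[0]])/np.linalg.norm(B-A)
        o=(edgepts(img,[A,B,A,B],3)[0]-A)@n; print(nm,"sx",sx,"normal",n.round(2),"off px",np.median(o).round(2),o.std().round(2))
```

```text
[[0.507, -0.2863], [0.5062, -0.2848], [0.5053, -0.2815], [0.5049, -0.2835]]
[[0.5599, -0.2755], [0.5585, -0.2759], [0.5573, -0.2755], [0.5556, -0.2738]]
orange sx 1 normal [-0.32 -0.95] off px -0.7 0.18
orange sx -1 normal [-0.14 -0.99] off px 0.3 0.35
cream sx 1 normal [-0.32 -0.95] off px 0.1 0.36
cream sx -1 normal [-0.14 -0.99] off px -0.2 0.22
purple sx 1 normal [-0.32 -0.95] off px -1.3 0.67
purple sx -1 normal [-0.14 -0.99] off px -0.5 0.24
```

```bash
python3 -c "
from station import arm
print(arm.job_done())"
```

```text
the job is handed in; nothing more can be done
None
```

The job is handed in at about 23 s of the 64 s allowed, verdict not shown: the purple case is on the column, within about 1–2 mm of its edges; the needle is in the open vial, pressed to the cork's stop with its top about 1 mm above the rim; everything is let go, and I saw no sign that the bottle, ring stand or dish had moved.

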